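# Set the drive collar on the mixer shaft's flat and hold it there

### The job

Feel the mixer's bare drive shaft with the fingers while the collar still lies on the counter, and turn the shaft until one of its flats faces the brass fork. Then take the collar that has the thumb screw and slide it down over the shaft, the screw on that flat and between the two fork prongs, until the collar sits on the shoulder. Finish holding the collar there in the gripper, ready for someone to tighten the screw; leave the other things on the counter where they are.

Things in the scene. Friction and masses are not known exactly. Their poses are not given: they have to be found in the camera images.
- mixer: Dark blue-grey motor base of a kitchen mixer, fixed to the counter, 140 x 140 mm, flat top 60 mm above the counter. Origin at the centre of its underside, z up along the drive shaft's axis. The brass fork stands on its top on the -x side, roughly towards the robot (yaw within 0.5 rad).
- fork (a point): Point midway between the two upright brass fork prongs, level with their tops (94 mm above the counter), 31 mm from the shaft axis; axes as the mixer's. Each prong is 10 mm long in x and 7 mm thick in y; the gap between them is 18 mm wide in y.
- shoulder (a point): Centre of the top of the fixed brass shoulder round the foot of the shaft, 31 mm across, 70 mm above the counter: the collar's underside ends here.
- shaft_end (a point): Point on the shaft axis at its upper end, 135 mm above the counter; fixed to the mixer, so it does not show how the shaft is turned. Steel shaft, 18 mm over its round sides, two parallel flats 9 mm apart all the way down (last 4 mm thinner). Turns without stops, 0.06 N m drag, stays where left. At the start a flat faces 0.6 to 1.6 rad counter-clockwise (from above) of the fork.
- collar: Brass collar, an upright tube 40 mm outside, 30 mm tall, bore 21 mm, about 0.16 kg, standing on the counter. Origin at the centre of its underside, z up. A thumb screw sticks out along its -x axis (roughly towards the robot, within 0.7 rad). Inside, the screw's 8 mm wide nose ends 5.5 mm from the axis: it passes the shaft only on a flat. Gripped from above across its y axis.
- collar_screw (a point): Point on the thumb screw's axis where its knurled head begins, 40 mm from the collar's axis, 15 mm above its underside; moves with the collar. The screw is 8 mm thick, its head 18 mm across and 8 mm long.
- spacer: Plain brass tube like the collar, same size, but without a screw: not wanted, leave it standing. Origin at the centre of its underside. It may stand in either of the two places of collar and spacer.
- vase: Small amber glass vase, 76 mm across, 120 mm tall; leave alone. Origin under its centre.
- cup: White mug, 76 mm across, 60 mm tall; leave alone. Origin under its centre.
- pear: Green pear, 68 mm across, 88 mm tall; leave alone. Origin under its centre.
Not all that is in view belongs to the job. Leave any green look-alike of the collar alone.

How it is judged:
On the way, in this order (a step that is already met when the one before it is completed fails the run):
1. the fingers grip the bare shaft while the collar still lies where it was (contact force between the fingers and mixer above 3 N and distance of collar from where it was at the start of the episode below 0.02 m and height (world z) of the grasp point above 0.09 m), for 0.2 s.
2. the collar is lifted off the counter in the fingers (height (world z) of collar above 0.05 m and contact force between the fingers and collar above 2 N), for 0.2 s.
At the end, for the whole second after the job is handed in: The collar sits on the shoulder (underside within 3 mm of it), upright, within 4 mm of the shaft axis, its thumb screw between the fork prongs (which its nose allows only with a flat turned to the fork), still, and the fingers are still gripping it with more than 3 N (z of collar in the frame of mixer between 0.066 and 0.073 m and horizontal distance between collar and shaft_end below 0.004 m and angle between collar's own z axis and vertical below 0.08 rad and x of collar_screw in the frame of mixer below -0.034 m and y of collar_screw in the frame of mixer between -0.008 and 0.008 m and contact force between the fingers and collar above 3 N and linear speed of collar below 0.02 m/s); the arm keeps its last pose, push and grip.
It fails at once if the spacer was moved by more than 30 mm (distance of spacer from where it was at the start of the episode above 0.03 m).
It fails at once if the vase, mug or pear was moved by more than 30 mm (distance of any of vase, cup, pear from where it was at the start of the episode above 0.03 m).
It also fails if it takes over 64 s, if anything falls off the work surface, if the arm or the gripper's body presses on something with over 40 N, if the wrist force passes 120 N, or if a joint passes its speed limit or range.

### The arm

A 6-joint arm with a two-finger parallel gripper is mounted at the origin on the work surface. World frame = base frame: x ahead of the robot, y to its left, z up, the work surface at z = 0. Lengths are in m, angles in rad, forces in N, time in s.
With the tool pointing down it reaches from about 0.3 to 0.875 m from the base axis. Payload 6.4 kg.
Tool frame: the origin (TCP) lies midway between the tips of the shut fingers; the grasp point (between the pads) lies 19 mm behind it; z points along the fingers, y is the line along which they close (so a half turn about z gives the same grasp; the last joint's range is limited). The gripper opens to 85 mm and grips with 20 to 120 N. Pads are 22 mm wide; open, the fingers measure 114 mm over their backs; the gripper's body (76 mm by 85 mm) begins 54 mm behind the grasp point. The pads swing forward as they close: fully open they stand 13 mm farther back than shut.
Start: joints at [0.923, 0.181, 1.607, -0, 1.354, -0.206], TCP at [0.246, 0.52, 0.202] pointing down, gripper open.
Joint ranges: [-2.99, 2.99], [-0.89, 2.07], [0.3, 2.58], [-1.14, 4.28], [0, 2.63], [-3.12, 3.12]. Speed limits (rad/s): [2.57, 2.57, 3.01, 3.14, 3.14, 3.14].

### API

Orientations are given as a unit quaternion [w, x, y, z].
In Python, from bench import ctrl gives the robot as it stands.
- The arm moves only by the tool drive_tool, never from a script. Its argument "plan" is a list that holds one entry, the list of rows, each a list of 4 numbers: the shift along the tool's x, y, z scaled (see below), then the turn about the tool's z scaled (see below). In form: [[[x, y, z, roll], ...]]. A call has 1 to 12 rows; each row is the pose to reach, as a shift and turn from the pose commanded when the call began, along the tool's axes at that moment, turning the shorter way round; what a row does not reach only later rows make up. The controller multiplies each number of a shift by 400 mm and each number of a turn by 180 degrees. A row lasts 1/12 s, in which the tool goes at most 41.7 mm and 7.16 degrees, less where a joint would pass 70% of its speed; a pose out of reach is approached as far as the arm can. A call with a number of a shift or a turn outside -1 to 1 is refused whole. A call with a gripper value outside its range is refused whole. "jaw" is the closure, from 0 (fully open) to 1 (shut), set as the call begins (left out, the last holds). The fingers move at their own pace and stop on an object; the grip force is fixed at half the most. Time passes only in rows, so rows that repeat a pose let the fingers close. It gives the time, the measured TCP pose, the force, the opening and the grip force at its end, in the units of the state.
- ctrl.get_obs(): the state, without advancing time (a new reading comes with each control period).
- ctrl.camera(name): name is "scene" or "top" or "wrist"; returns (picture, depth): 480x640x3 uint8, red, green, blue; 480x640 float32, m along the optical axis (not along the pixel's ray), 0 where there is no reading.
- ctrl.camera_info(name): a dict with "camera_matrix" (3x3 intrinsics, pixels), "R" (3x3) and "t" (3): a world point X has camera coordinates R X + t; the wrist camera has in their place "T_tool_cam" (4x4, takes a point from camera to tool coordinates, whose origin is the TCP and whose axes are the flange's). Camera axes: x right, y down, z forward; pixel columns grow to the right and rows downward; lengths in m; the calibration is good to about 2 mm. A picture is of the moment at which its call begins: read the wrist's pose just before it. camera_info takes no time and is no camera call.
- ctrl.hand_in(): hands the job in; it is judged then, once.
The state is a dict: "time_s": time; "q": joint angles; "dq": joint speeds; "joint_efforts": joint torques, N m; "eef_pos": TCP position; "eef_rot": TCP orientation; "wrist_force": force on the tool from outside, world axes, zero at the start; "torque": the same for the moment, N m; "opening": opening from 0.0 (shut) to 1.0 (fully open); "grasp_force": force on a finger pad.
Only numpy, scipy, OpenCV 4.12 (cv2) and the standard library are available. Lean on these libraries where they do the work, as an engineer would, in place of code of your own. Each camera call takes 0.05 s, during which the arm holds its last target. There are 200 camera calls.

## Working session

There is one attempt and no reset: what is moved stays moved. The work goes in short steps, Python scripts to look and compute and a tool call to move; the robot and the scene stay as the last step left them, time stands still between calls to the robot, and variables do not carry over. Pictures are saved under pics/ and viewed, at most 10 in all, crops included, and the job is handed in when it is done.

Besides the shell and the picture viewer there is one more tool, called after ">>>" by a JSON object that holds its "fn" and its "kwargs". drive_tool: Moves the arm, as the interface text tells. Its arguments: {"type":"object","properties":{"plan":{"type":"array"},"jaw":{"type":"number"}},"required":["plan"]}

```bash
mkdir -p pics; ls; python3 - <<'E'
from bench import ctrl
import cv2,numpy as np
o=ctrl.get_obs();print(o)
ims=[]
for n in("scene","top"):
    p,d=ctrl.camera(n);i=ctrl.camera_info(n);print(n,i)
    np.savez(f"pics/{n}0.npz",p=p,d=d,K=i["camera_matrix"],R=i["R"],t=i["t"])
    cv2.imwrite(f"pics/{n}0.png",p[:,:,::-1])
print(ctrl.camera_info("wrist"))
E
```

```text
pics
{'time_s': 0.0, 'q': array([ 9.22694283e-01,  1.81530048e-01,  1.60802665e+00,  3.04838902e-05,
        1.35382448e+00, -2.06308454e-01]), 'dq': array([-9.50256022e-04, -4.91555563e-04, -2.35113453e-04,  1.12260325e-03,
       -5.16896929e-04, -8.52042888e-05]), 'joint_efforts': array([-1.71003771e-04, -4.44881094e+01, -3.51334262e+01, -3.60197037e-04,
        8.89750459e-03, -4.19850480e-06]), 'eef_pos': array([0.2454459 , 0.51929889, 0.20118139]), 'eef_rot': array([-3.84062244e-04,  2.19107842e-01,  9.75700238e-01, -8.07725261e-04]), 'wrist_force': array([ 0.57776243, -0.50879454,  0.19010377]), 'torque': array([0.0215303 , 0.00560822, 0.03813259]), 'grasp_force': 0.0, 'opening': 1.0008882661907836}
scene {'camera_matrix': array([[435.94036942,   0.        , 324.55921384],
       [  0.        , 435.94036942, 242.67128219],
       [  0.        ,   0.        ,   1.        ]]), 'R': array([[ 0.59200207,  0.80551889, -0.02593966],
       [ 0.43540193, -0.34674415, -0.83077894],
       [-0.67820255,  0.48052868, -0.55599774]]), 't': array([-0.38313567, -0.15631035,  1.42075729])}
t
[... 205 characters left out ...]
99988156,  0.00505911],
       [-0.99163125,  0.01376582, -0.12836654],
       [ 0.12828169, -0.00688261, -0.99171389]]), 't': array([0.05784344, 0.61235809, 1.61355303])}
{'camera_matrix': array([[370.09623132,   0.        , 311.97348221],
       [  0.        , 370.09623132, 246.47324914],
       [  0.        ,   0.        ,   1.        ]]), 'T_tool_cam': array([[-8.76307662e-04, -9.54541401e-01, -2.98077081e-01,
         7.63622661e-02],
       [ 9.99999580e-01, -9.16236823e-04, -5.77472932e-06,
        -5.01606348e-04],
       [-2.67596980e-04, -2.98076961e-01,  9.54541803e-01,
        -1.70887616e-01],
       [ 0.00000000e+00,  0.00000000e+00,  0.00000000e+00,
         1.00000000e+00]])}
```

View pics/scene0.png

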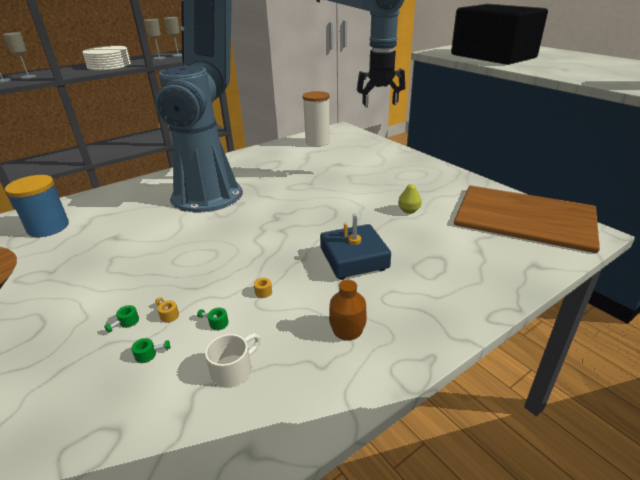

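View pics/top0.png

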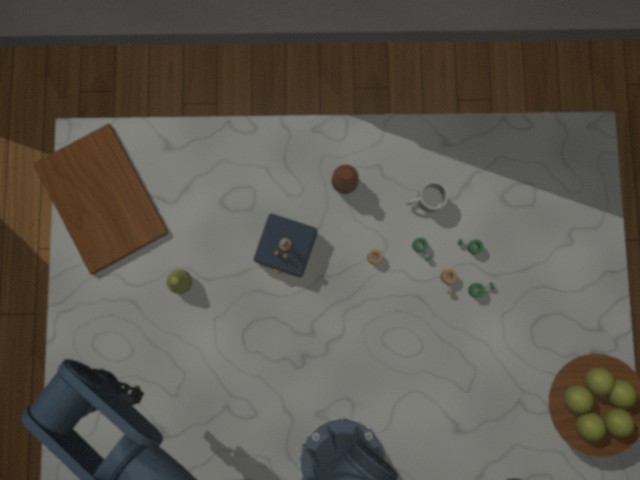

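The scene view shows the mixer at about (355,250), with the fork at (346,232). In scene/top pixels, these could be mistaken for the collar:
- **Brass tube with a screw:** (168,310)/(449,277).
- **Plain brass spacer:** (263,287)/(375,257).
- **Green look-alikes:** (127,316), (217,318) and (145,350) in scene; (478,290), (420,244) and (475,246) in top.

I choose the brass one with the screw and will check it in a close crop.

```bash
cat > h.py <<'E'
import cv2,numpy as np
from scipy.spatial.transform import Rotation as Ro
def ray(K,R,t,uv,z):
    uv=np.atleast_2d(np.float64(uv)); d=np.c_[uv,np.ones(len(uv))]@np.linalg.inv(K).T@R
    c=-R.T@t
    return c+d*((z-c[2])/d[:,2])[:,None]
def proj(K,R,t,X):
    c=(np.atleast_2d(X)@R.T+t)@K.T; return c[:,:2]/c[:,2:]
def Rt(o):
    q=o["eef_rot"]; return Ro.from_quat([q[1],q[2],q[3],q[0]]).as_matrix()
def wrist(ctrl,name):
    o=ctrl.get_obs();p,d=ctrl.camera("wrist");i=ctrl.camera_info("wrist");T=i["T_tool_cam"]
    Rw=Rt(o)@T[:3,:3]; c=Rt(o)@T[:3,3]+o["eef_pos"]
    R=Rw.T;t=-R@c
    np.savez(f"pics/{name}.npz",p=p,d=d,K=i["camera_matrix"],R=R,t=t); cv2.imwrite(f"pics/{name}.png",p[:,:,::-1])
    return load(name)
def load(n):
    f=np.load(f"pics/{n}.npz");return f["p"],f["d"],(f["K"],f["R"],f["t"])
def plan(o,target,yaw=None):
    """shift in tool axes/0.4; yaw=desired world angle of tool x axis (tool down)"""
    R=Rt(o); s=R.T@(np.array(target)-o["eef_pos"])/0.4
    a=np.arctan2(R[1,0],R[0,0]); r=None
    if yaw is not None: # tool z down: + turn lowers world angle
        r=-((yaw-a+np.pi)%(2*np.pi)-np.pi)/np.pi
    return np.round(s,4),r,a
E
python3 - <<'E'
from h import *
from bench import ctrl
p,d,C=load("top0");hsv=cv2.cvtColor(p,cv2.COLOR_RGB2HSV)
def blobs(lo,hi,box,z,amin=20):
    m=cv2.inRange(hsv,lo,hi);mm=np.zeros_like(m);x0,y0,x1,y1=box;mm[y0:y1,x0:x1]=m[y0:y1,x0:x1]
    for c in cv2.findContours(mm,0,1)[0]:
        if cv2.contourArea(c)<amin: continue
        r=cv2.minAreaRect(c);print(r,cv2.contourArea(c),ray(*C,[r[0]],z).round(3));
        if z==.06: print(ray(*C,cv2.boxPoints(r),z).round(3))
print(hsv[230,275],hsv[250,369:382],hsv[277,440:456])
blobs((95,60,20),(125,255,120),(240,200,330,290),.06)
print('brass');blobs((8,90,60),(28,255,255),(240,220,500,310),.03,10)
print('green');blobs((40,100,30),(90,255,255),(380,220,520,310),.03)
for n,uv,z in (("vase",(345,179),.1),("cup",(433,197),.06),("pear",(179,281),.06)):print(n,ray(*C,[uv],z).round(3))
o=ctrl.get_obs();print(Rt(o).round(3))
E
```

```text
[104  66  66] [[ 25  24 125]
 [ 18  40 127]
 [ 19  67 125]
 [ 18  86 125]
 [ 18 101 124]
 [ 18 105 126]
 [ 19 105 124]
 [ 19  96 125]
 [ 18  84 125]
 [ 18  65 126]
 [ 18  47 125]
 [ 25  25 123]
 [ 30  15 122]] [[ 23  33 102]
 [ 19  72  95]
 [ 18 110 102]
 [ 19 129 113]
 [ 19 132 118]
 [ 18 114 114]
 [ 19  75 105]
 [ 21  36  93]
 [ 23  11  91]
 [ 38  11  91]
 [ 30  14  89]
 [ 17  49  84]
 [ 19 101  93]
 [ 19 125 108]
 [ 19 132 120]
 [ 19 121 118]]
((284.95001220703125, 244.6500244140625), (47.750389099121094, 48.066619873046875), 18.434947967529297) 1451.0 [[0.574 0.141 0.06 ]]
[[0.535 0.222 0.06 ]
 [0.657 0.181 0.06 ]
 [0.614 0.059 0.06 ]
 [0.493 0.101 0.06 ]]
brass
((449.0, 276.0), (12.0, 14.0), 90.0) 136.5 [[ 0.486 -0.302  0.03 ]]
((276.0, 270.5000305175781), (6.708203315734863, 2.683281421661377), 26.56505012512207) 12.0 [[0.507 0.167 0.03 ]]
((374.5000305175781, 256.5000305175781), (12.727920532226562, 12.727920532226562), 45.0) 130.0 [[ 0.542 -0.101  0.03 ]]
((285.5515441894531, 245.36599731445312), (7.818166255950928, 10.864204406738281), 66.03751373291016) 34.0 [[0.576 0.14  0.03 ]]
green
((476.5, 289.5), (11.0, 13.0), 90.0) 108.0 [[ 0.448 -0.375  0.03 ]]
((475.0, 246.5), (11.0, 12.0), 90.0) 103.5 [[ 0.565 -0.376  0.03 ]]
((419.5, 244.5), (11.0, 11.0), 90.0) 96.0 [[ 0.573 -0.225  0.03 ]]
vase [[ 0.743 -0.022  0.1  ]]
cup [[ 0.698 -0.261  0.06 ]]
pear [[0.481 0.422 0.06 ]]
[[-0.904  0.428 -0.001]
 [ 0.428  0.904 -0.001]
 [ 0.    -0.001 -1.   ]]
```

```bash
python3 - <<'E'
from h import *
from bench import ctrl
o=ctrl.get_obs();print(plan(o,(.574,.141,.25),2.6))
E
```

```text
(array([-1.1468, -0.5042, -0.1213]), np.float64(0.03176989045174721), np.float64(2.6998080544485616))
```

>>> {"fn": "drive_tool", "kwargs": {"plan": [[[-0.6, -0.25, -0.12, 0], [-0.6, -0.25, -0.12, 0], [-0.6, -0.25, -0.12, 0], [-0.6, -0.25, -0.12, 0], [-0.6, -0.25, -0.12, 0], [-0.6, -0.25, -0.12, 0], [-0.6, -0.25, -0.12, 0], [-0.6, -0.25, -0.12, 0]]], "jaw": 0.4}}

```text
time_s: 0.77
eef_pos: [0.4228, 0.3241, 0.2507]
eef_rot: [0.001, 0.222, 0.975, -0.0]
wrist_force: [-0.7, -0.4, 0.4]
opening: 0.597
grasp_force: 0.0
```

>>> {"fn": "drive_tool", "kwargs": {"plan": [[[-0.547, -0.254, 0, 0], [-0.547, -0.254, 0, 0], [-0.547, -0.254, 0, 0], [-0.547, -0.254, 0, 0], [-0.547, -0.254, 0, 0], [-0.547, -0.254, 0, 0], [-0.547, -0.254, 0, 0], [-0.547, -0.254, 0, 0], [-0.547, -0.254, 0, 0], [-0.547, -0.254, 0, 0]]]}}

```text
time_s: 1.6
eef_pos: [0.5733, 0.143, 0.2497]
eef_rot: [-0.001, 0.218, 0.976, 0.0]
wrist_force: [0.1, 0.2, -0.3]
opening: 0.6
grasp_force: 0.0
```

```bash
python3 - <<'E'
from h import *
from bench import ctrl
o=ctrl.get_obs();print(o["eef_pos"],o["opening"],o["time_s"])
p,d,C=wrist(ctrl,"w1")
print(proj(*C,[[.574,.141,.135]]))
E
```

```text
[0.57333653 0.14295713 0.24974532] 0.5997564688043376 1.6
[[310.74063556 233.00957991]]
```

View pics/w1.png

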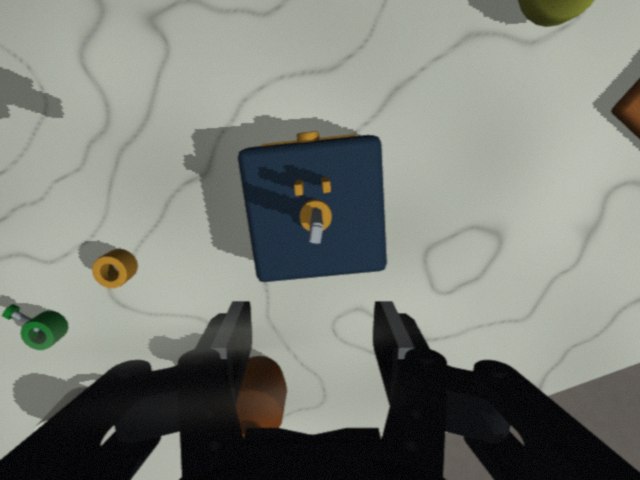

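The wrist view shows the mixer at (312,208), its fork prongs at (299,187) and (326,186), the shaft at (316,225), the plain spacer at (115,268), and a green look-alike at (40,328).

```bash
python3 - <<'E'
from h import *
p,d,C=load("w1");hsv=cv2.cvtColor(p,cv2.COLOR_RGB2HSV)
m=cv2.inRange(hsv,(100,80,15),(125,255,140));m=cv2.morphologyEx(m,cv2.MORPH_CLOSE,np.ones((9,9)))
c=max([c for c in cv2.findContours(m,0,1)[0]],key=lambda c:cv2.contourArea(c)*(cv2.boundingRect(c)[1]<250))
# top-face points by depth
K,R,t=C
v,u=np.nonzero(m*(np.arange(480)<300)[:,None]);z=d[v,u];X=(np.c_[(u-K[0,2])/K[0,0]*z,(v-K[1,2])/K[1,1]*z,z]-t)@R
s=X[(abs(X[:,2]-.06)<.004)];r=cv2.minAreaRect((s[:,:2]*1000).astype(np.float32));print('topface',r,np.median(s[:,2]))
b=cv2.inRange(hsv,(10,110,60),(28,255,255))
for c in cv2.findContours(b,0,1)[0]:
    if cv2.contourArea(c)>15:
        M=cv2.moments(c);q=(M['m10']/M['m00'],M['m01']/M['m00']);print(np.round(q,1),cv2.contourArea(c),ray(*C,[q],.094).round(4),ray(*C,[q],.07).round(4))
# points high by depth
v,u=np.mgrid[190:260,270:360];v=v.ravel();u=u.ravel();z=d[v,u];X=(np.c_[(u-K[0,2])/K[0,0]*z,(v-K[1,2])/K[1,1]*z,z]-t)@R
for lo,hi in((.1,.127),(.129,.14)):
    h=(X[:,2]>lo)&(X[:,2]<hi);print(lo,h.sum(),X[h].mean(0).round(4) if h.any() else 0)
    if h.any():
        U=np.c_[u,v][h];print(U.min(0),U.max(0))
cv2.imwrite("pics/w1c.png",cv2.resize(p[170:260,270:370,::-1],(800,720)[:2] and (660,594),interpolation=cv2.INTER_CUBIC))
E
```

```text
topface ((575.9743041992188, 144.687255859375), (135.3932342529297, 134.9396209716797), 70.45850372314453) 0.05899337562003898
[261.2 406.7] 1418.5 [[0.7351 0.0061 0.094 ]] [[ 0.7521 -0.0063  0.07  ]]
[114.  269.3] 1134.0 [[ 0.5369 -0.0467  0.094 ]] [[ 0.5393 -0.0629  0.07  ]]
[314.8 213.1] 504.5 [[0.5689 0.1474 0.094 ]] [[0.5736 0.1453 0.07  ]]
[298.4 188.2] 99.0 [[0.5424 0.1437 0.094 ]] [[0.5452 0.1415 0.07  ]]
[326.  185.7] 91.0 [[0.5508 0.1667 0.094 ]] [[0.5542 0.1661 0.07  ]]
[308.1 137.5] 239.0 [[0.5073 0.1699 0.094 ]] [[0.5075 0.1695 0.07  ]]
[632.7 109.8] 372.0 [[0.6023 0.4228 0.094 ]] [[0.6095 0.441  0.07  ]]
0.1 91 [0.5707 0.1466 0.1137]
[309 215] [322 236]
0.129 216 [0.5759 0.1442 0.1328]
[309 222] [322 243]
```

View pics/w1c.png

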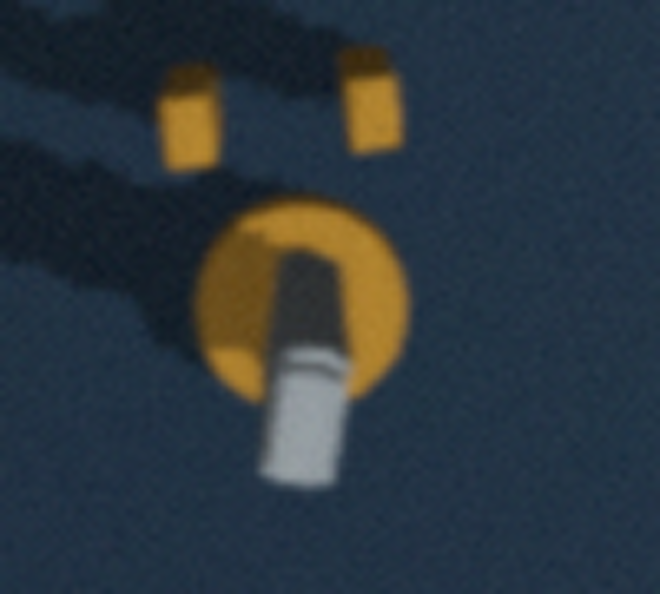

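The crop shows the shaft's top with its long side running nearly straight down the picture (crop (318,360) to (300,480)). The flats therefore face about 0.985 rad in world axes. The fork lies on the -x side with the mixer yawed about -0.345 rad.

```bash
python3 - <<'E'
from h import *
from bench import ctrl
o=ctrl.get_obs();print(plan(o,(.5758,.1446,.102),.985+np.pi/2),o["eef_pos"])
E
```

```text
(array([-0.004 ,  0.0061,  0.3699]), np.float64(0.04651017843967937), np.float64(2.7019123616981435)) [0.57341262 0.14303063 0.24995141]
```

>>> {"fn": "drive_tool", "kwargs": {"plan": [[[-0.004, 0.006, 0.1, 0.046], [-0.004, 0.006, 0.2, 0.046], [-0.004, 0.006, 0.28, 0.046], [-0.004, 0.006, 0.34, 0.046], [-0.004, 0.006, 0.37, 0.046], [-0.004, 0.006, 0.37, 0.046], [-0.004, 0.006, 0.37, 0.046]]]}}

```text
time_s: 2.23
eef_pos: [0.5769, 0.1437, 0.1027]
eef_rot: [0.0, 0.288, 0.957, 0.0]
wrist_force: [0.1, 0.9, 0.4]
opening: 0.599
grasp_force: 0.0
```

>>> {"fn": "drive_tool", "kwargs": {"plan": [[[0, 0, 0, 0], [0, 0, 0, 0], [0, 0, 0, 0], [0, 0, 0, 0], [0, 0, 0, 0], [0, 0, 0, 0], [0, 0, 0, 0], [0, 0, 0, 0]]], "jaw": 1.0}}

```text
time_s: 2.9
eef_pos: [0.5785, 0.1437, 0.1039]
eef_rot: [0.002, 0.289, 0.957, 0.001]
wrist_force: [2.3, 4.7, 6.4]
opening: 0.032
grasp_force: 59.3
```

```bash
python3 - <<'E'
from h import *
from bench import ctrl
o=ctrl.get_obs();R=Rt(o);print(o["eef_pos"],o["opening"],o["grasp_force"],R.T@o["wrist_force"],R.T@o["torque"],np.arctan2(R[1,1],R[0,1]))
E
```

```text
[0.57853146 0.1437006  0.1038874 ] 0.032312568369955726 59.30874274112284 [ 0.67334308  5.1804758  -6.34694561] [-0.8509651   0.20364591  0.02969986] 0.9844727085991897
```

```bash
python3 - <<'E'
from h import *
from bench import ctrl
p,d,C=wrist(ctrl,"w2")
s,_=ctrl.camera("scene")
a=cv2.resize(p[200:480,200:440,::-1],(480,560)); b=cv2.resize(s[190:270,310:350+50,::-1],(320,285),interpolation=cv2.INTER_CUBIC)
im=np.zeros((560,800,3),np.uint8);im[:,:480]=a;im[:285,480:]=b[:, :320]
cv2.imwrite("pics/c2.png",im)
E
```

```text
(no output)
```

View pics/c2.png

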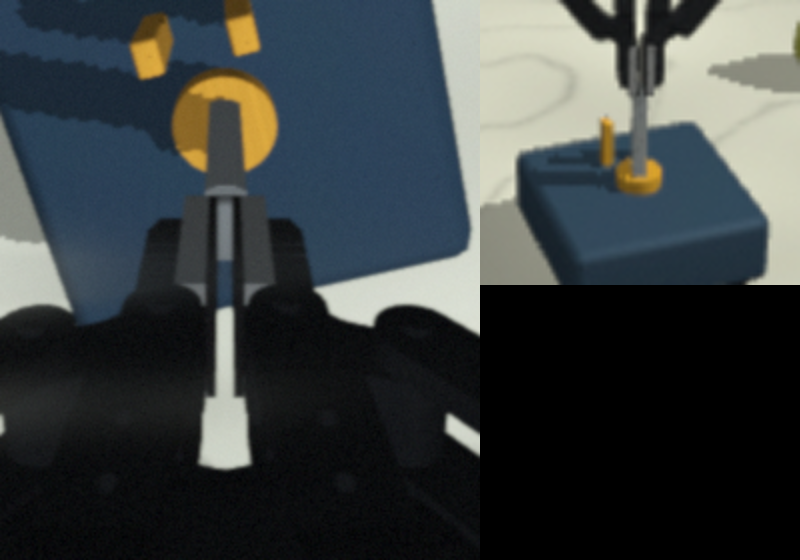

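The fingers hold the shaft on its flats. Next I turn it clockwise by 1.33 rad.

>>> {"fn": "drive_tool", "kwargs": {"plan": [[[0.0035, 0.0025, 0, 0.03], [0.0035, 0.0025, 0, 0.07], [0.0035, 0.0025, 0, 0.11], [0.0035, 0.0025, 0, 0.15], [0.0035, 0.0025, 0, 0.19], [0.0035, 0.0025, 0, 0.23], [0.0035, 0.0025, 0, 0.27], [0.0035, 0.0025, 0, 0.31], [0.0035, 0.0025, 0, 0.35], [0.0035, 0.0025, 0, 0.39], [0.0035, 0.0025, 0, 0.423], [0.0035, 0.0025, 0, 0.423]]]}}

```text
time_s: 4.0
eef_pos: [0.5769, 0.1433, 0.1038]
eef_rot: [0.001, 0.819, 0.573, -0.0]
wrist_force: [-2.9, -3.8, 9.7]
opening: 0.037
grasp_force: 59.9
```

>>> {"fn": "drive_tool", "kwargs": {"plan": [[[0, 0, 0, 0], [0, 0, 0, 0], [0, 0, 0, 0]]]}}

```text
time_s: 4.25
eef_pos: [0.5769, 0.1433, 0.1038]
eef_rot: [0.001, 0.818, 0.575, -0.0]
wrist_force: [-3.5, -3.0, 10.8]
opening: 0.037
grasp_force: 59.9
```

```bash
python3 - <<'E'
from h import *
from bench import ctrl
o=ctrl.get_obs();R=Rt(o);print(o["eef_pos"],o["opening"],o["grasp_force"],R.T@o["wrist_force"],R.T@o["torque"],np.arctan2(R[1,1],R[0,1]))
y2=np.array([np.cos(-.345),np.sin(-.345)]);y1=np.array([np.cos(.9845),np.sin(.9845)])
p1=np.array([.57853,.1437]);p2=o["eef_pos"][:2]
print(np.linalg.solve(np.array([y1,y2]),[p1@y1,p2@y2]))
E
```

```text
[0.57687873 0.14325528 0.10379791] 0.036693602921117334 59.926861971616745 [ -4.03355271  -2.24088763 -10.7487983 ] [ 0.29856151 -0.63346918  0.00335806] -0.34448017983787416
[0.57732595 0.14449973]
```

>>> {"fn": "drive_tool", "kwargs": {"plan": [[[0, 0, 0, 0], [0, 0, 0, 0], [0, 0, 0, 0], [0, 0, 0, 0], [0, 0, -0.1, 0], [0, 0, -0.2, 0], [0, 0, -0.3, 0], [0, 0, -0.4, 0], [0, 0, -0.4, 0], [0, 0, -0.4, 0]]], "jaw": 0.4}}

```text
time_s: 5.08
eef_pos: [0.5779, 0.1446, 0.2654]
eef_rot: [0.002, 0.818, 0.576, 0.003]
wrist_force: [-0.2, 0.1, 0.6]
opening: 0.599
grasp_force: 0.0
```

```bash
python3 - <<'E'
from h import *
from bench import ctrl
p,d,C=wrist(ctrl,"w3")
q=proj(*C,[[.577,.1445,.135]])[0];print(q)
u,v=q.astype(int)
cv2.imwrite("pics/w3c.png",cv2.resize(p[max(v-60,0):v+40,u-60:u+60,::-1],(600,500),interpolation=cv2.INTER_CUBIC))
o=ctrl.get_obs();print(plan(o,(.486,-.302,.24),.2),o["eef_pos"])
E
```

```text
[310.42584405 226.47008131]
(array([-1.1272,  0.1638,  0.0563]), np.float64(0.3267527489499529), np.float64(1.226524035641442)) [0.57648439 0.14453466 0.26262953]
```

View pics/w3c.png

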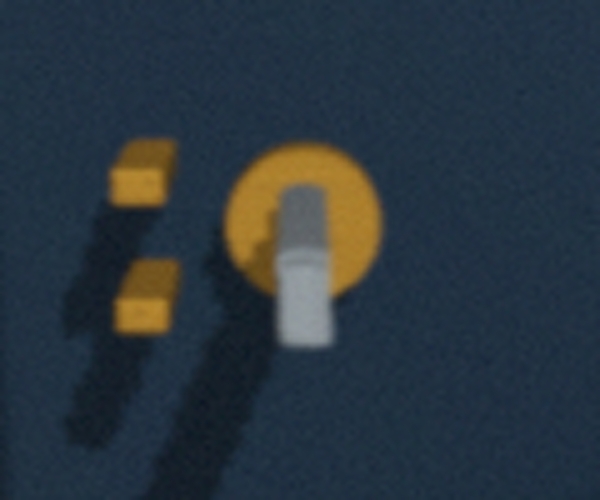

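The crop shows the shaft's long side parallel to the line of the prongs, so a flat now faces the fork. The shaft end is at about (311,227), as predicted. Now to the collar.

>>> {"fn": "drive_tool", "kwargs": {"plan": [[[-0.6, 0.08, 0.03, 0.16], [-0.6, 0.08, 0.03, 0.16], [-0.6, 0.08, 0.03, 0.16], [-0.6, 0.08, 0.03, 0.16], [-0.6, 0.08, 0.03, 0.16], [-0.6, 0.08, 0.03, 0.16], [-0.6, 0.08, 0.03, 0.16]]]}}

```text
time_s: 5.72
eef_pos: [0.5227, -0.0973, 0.247]
eef_rot: [-0.001, 0.936, 0.351, -0.003]
wrist_force: [-0.3, -0.5, 0.0]
opening: 0.599
grasp_force: 0.0
```

```bash
python3 - <<'E'
from h import *
from bench import ctrl
o=ctrl.get_obs();print(plan(o,(.486,-.302,.24),.2),o["eef_pos"])
E
```

```text
(array([-0.4057,  0.3252,  0.0182]), np.float64(0.1648660233105362), np.float64(0.717941887658944)) [ 0.52269092 -0.09726416  0.24701172]
```

>>> {"fn": "drive_tool", "kwargs": {"plan": [[[-0.406, 0.325, 0.018, 0.165], [-0.406, 0.325, 0.018, 0.165], [-0.406, 0.325, 0.018, 0.165], [-0.406, 0.325, 0.018, 0.165], [-0.406, 0.325, 0.018, 0.165], [-0.406, 0.325, 0.018, 0.165], [-0.406, 0.325, 0.018, 0.165], [-0.406, 0.325, 0.018, 0.165]]]}}

```text
time_s: 6.38
eef_pos: [0.4891, -0.2961, 0.2409]
eef_rot: [-0.002, 0.995, 0.102, -0.001]
wrist_force: [0.6, -0.1, 0.0]
opening: 0.603
grasp_force: 0.0
```

```bash
python3 - <<'E'
from h import *
from bench import ctrl
p,d,C=wrist(ctrl,"w4")
o=ctrl.get_obs();print(o["eef_pos"])
hsv=cv2.cvtColor(p,cv2.COLOR_RGB2HSV);b=cv2.inRange(hsv,(10,110,40),(28,255,255));K,R,t=C
for c in cv2.findContours(b,0,1)[0]:
    if cv2.contourArea(c)>150:
        print(cv2.boundingRect(c),cv2.contourArea(c))
v,u=np.nonzero(b);z=d[v,u];X=(np.c_[(u-K[0,2])/K[0,0]*z,(v-K[1,2])/K[1,1]*z,z]-t)@R
k=np.hypot(X[:,0]-.486,X[:,1]+.302)<.07;X=X[k]
top=X[X[:,2]>.027];c,r=cv2.minEnclosingCircle((top[:,:2]*1000).astype(np.float32));print('ring',c,r,top[:,2].max())
far=X[np.hypot(*(X[:,:2]-np.array(c)/1000).T)>.036]
print('head',len(far),far.mean(0))
a=np.array(c)/1000-far[:,:2].mean(0);print('yaw x',np.arctan2(a[1],a[0]),np.hypot(*a))
cv2.imwrite("pics/w4s.png",p[:,:,::-1])
E
```

```text
[ 0.48949972 -0.295563    0.2414135 ]
(297, 187, 37, 40) 1095.5
(106, 90, 51, 42) 1635.0
ring (488.580078125, -312.8846435546875) 32.940433502197266 0.33656482419082473
head 117 [ 0.44462511 -0.30309276  0.02020549]
yaw x -0.21919160797514745 0.0450324308295124
```

View pics/w4s.png

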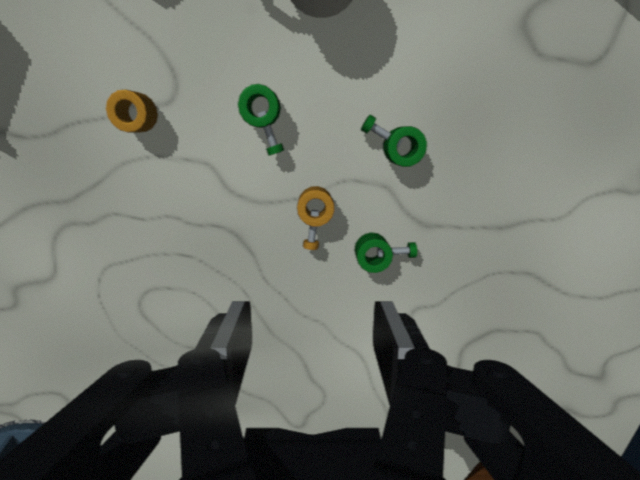

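The wrist view shows the brass collar at (315,206) with its screw head at (311,245), the spacer at (130,110), and green look-alikes at (260,105), (403,146) and (374,252). The choice is confirmed. Now I refine its pose.

```bash
python3 - <<'E'
from h import *
from bench import ctrl
p,d,C=load("w4");K,R,t=C
v,u=np.mgrid[170:265,270:350];v=v.ravel();u=u.ravel();z=d[v,u];X=(np.c_[(u-K[0,2])/K[0,0]*z,(v-K[1,2])/K[1,1]*z,z]-t)@R
ring=X[(X[:,2]>.026)&(X[:,2]<.036)];c,r=cv2.minEnclosingCircle((ring[:,:2]*1000).astype(np.float32));c=np.array(c)/1000;print('ring',c,r,len(ring))
h=X[(X[:,2]>.01)&(X[:,2]<.026)];dd=h[:,:2]-c;rr=np.hypot(*dd.T);h=h[(rr>.024)&(rr<.05)]
for lo,hi in((.024,.038),(.038,.05)):
    q=h[(np.hypot(*(h[:,:2]-c).T)>lo)&(np.hypot(*(h[:,:2]-c).T)<hi)];m=q[:,:2].mean(0);print(len(q),m,np.arctan2(*(c-m)[::-1]))
# ray-based ring: brass blob top edges
hsv=cv2.cvtColor(p,cv2.COLOR_RGB2HSV);b=cv2.inRange(hsv,(10,110,40),(28,255,255));b[:, :280]=0;b[:,350:]=0
cs=[k for k in cv2.findContours(b,0,1)[0] if cv2.contourArea(k)>30]
for k in cs:
    M=cv2.moments(k);q=(M['m10']/M['m00'],M['m01']/M['m00']);e=cv2.minEnclosingCircle(k);print(q,e,ray(*C,[q],.03),ray(*C,[q],.015))
E
```

```text
ring [ 0.48749197 -0.29877551] 19.905153274536133 794
87 [ 0.45681641 -0.30134893] 0.08369549343231966
150 [ 0.44493043 -0.30227594] 0.08205926113438462
(310.6048109965636, 244.88831615120273) ((310.5689697265625, 243.84483337402344), 7.656706809997559) [[ 0.4475222  -0.30256251  0.03      ]] [[ 0.44295988 -0.30339349  0.015     ]]
(315.2577209797657, 206.3841472691313) ((314.92474365234375, 206.23655700683594), 19.857036590576172) [[ 0.48976708 -0.29882376  0.03      ]] [[ 0.48686528 -0.29950778  0.015     ]]
```

```bash
python3 - <<'E'
from h import *
from bench import ctrl
o=ctrl.get_obs();print(plan(o,(.4876,-.2988,.004),.083),o["eef_pos"])
E
```

```text
(array([-0.0055,  0.0085,  0.5935]), np.float64(0.039304408654801906), np.float64(0.20647844148361688)) [ 0.48949972 -0.295563    0.2414135 ]
```

>>> {"fn": "drive_tool", "kwargs": {"plan": [[[-0.005, 0.008, 0.1, 0.039], [-0.005, 0.008, 0.2, 0.039], [-0.005, 0.008, 0.3, 0.039], [-0.005, 0.008, 0.4, 0.039], [-0.005, 0.008, 0.45, 0.039], [-0.005, 0.008, 0.45, 0.039], [-0.005, 0.008, 0.45, 0.039], [-0.005, 0.008, 0.45, 0.039]]], "jaw": 0.25}}

```text
time_s: 7.1
eef_pos: [0.4899, -0.3007, 0.0648]
eef_rot: [0.001, 0.999, 0.042, 0.001]
wrist_force: [0.0, -0.3, 0.6]
opening: 0.751
grasp_force: 0.0
```

```bash
python3 - <<'E'
from h import *
from bench import ctrl
o=ctrl.get_obs();print(plan(o,(.4876,-.2988,.004),.083),o["eef_pos"])
E
```

```text
(array([-0.0057, -0.0056,  0.152 ]), np.float64(0.0004791888643702983), np.float64(0.08450541621598787)) [ 0.48994162 -0.30070794  0.06479696]
```

>>> {"fn": "drive_tool", "kwargs": {"plan": [[[-0.006, -0.005, 0.06, 0], [-0.006, -0.005, 0.11, 0], [-0.006, -0.005, 0.14, 0], [-0.006, -0.005, 0.152, 0], [-0.006, -0.005, 0.152, 0], [-0.006, -0.005, 0.152, 0], [-0.006, -0.005, 0.152, 0]]]}}

```text
time_s: 7.68
eef_pos: [0.4869, -0.2998, 0.0037]
eef_rot: [0.001, 0.999, 0.041, 0.001]
wrist_force: [-0.5, -1.1, 0.9]
opening: 0.752
grasp_force: 0.0
```

>>> {"fn": "drive_tool", "kwargs": {"plan": [[[0, 0, 0, 0], [0, 0, 0, 0], [0, 0, 0, 0], [0, 0, 0, 0], [0, 0, 0, 0], [0, 0, 0, 0], [0, 0, 0, 0]]], "jaw": 1.0}}

```text
time_s: 8.27
eef_pos: [0.4858, -0.2989, 0.0021]
eef_rot: [-0.0, 0.999, 0.041, -0.0]
wrist_force: [0.2, -0.1, 0.1]
opening: -0.003
grasp_force: 0.0
```

```bash
python3 - <<'E'
from h import *
from bench import ctrl
o=ctrl.get_obs();R=Rt(o);print(o["eef_pos"],o["opening"],o["grasp_force"],o["wrist_force"],R.T@o["torque"],R.round(3).tolist())
E
```

```text
[ 0.48583479 -0.29889207  0.00207182] -0.0034316090562543197 0.0 [ 0.19539274 -0.10950648  0.07000455] [ 0.02665781 -0.09234905 -0.00702752] [[0.997, 0.083, -0.0], [0.083, -0.997, 0.0], [-0.0, -0.0, -1.0]]
```

```bash
python3 - <<'E'
from h import *
from bench import ctrl
p,d,C=wrist(ctrl,"w5")
s,_=ctrl.camera("scene")
im=np.zeros((480,800,3),np.uint8);im[:,:400]=cv2.resize(p[160:480,180:447,::-1],(400,480));im[:400,400:]=cv2.resize(s[260:360,100:200,::-1],(400,400),interpolation=cv2.INTER_CUBIC)
cv2.imwrite("pics/c5.png",im)
E
```

```text
(no output)
```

View pics/c5.png

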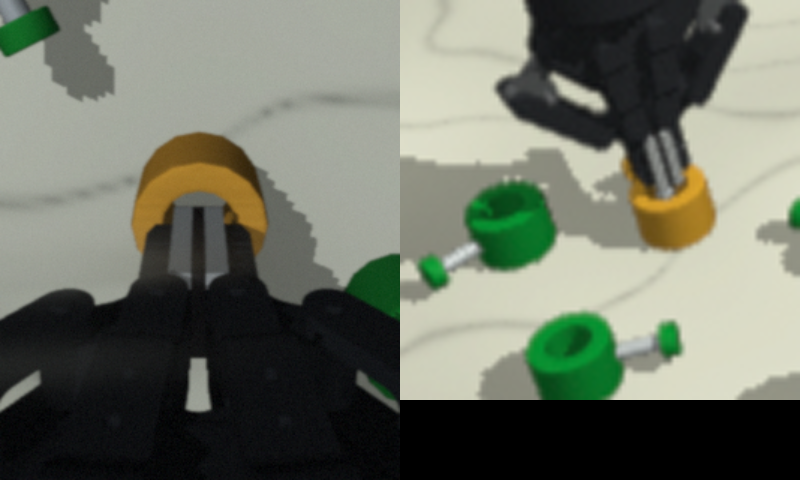

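The picture shows the fingers shut, seemingly at or inside the near part of the collar at crop (200,230), with nothing gripped. I'll measure where the collar is relative to the fingers.

```bash
python3 - <<'E'
from h import *
p,d,C=load("w5");K,R,t=C
hsv=cv2.cvtColor(p,cv2.COLOR_RGB2HSV);b=cv2.inRange(hsv,(10,110,40),(28,255,255))
v,u=np.nonzero(b);z=d[v,u];X=(np.c_[(u-K[0,2])/K[0,0]*z,(v-K[1,2])/K[1,1]*z,z]-t)@R
k=(np.hypot(X[:,0]-.49,X[:,1]+.3)<.08);X=X[k];u=u[k];v=v[k];print(len(X),u.min(),u.max(),v.min(),v.max())
print(np.percentile(X[:,2],[1,10,50,90,99]).round(4))
r=X[(X[:,2]>.027)&(X[:,2]<.036)];print(len(r));
A=np.c_[2*r[:,:2],np.ones(len(r))]
print(cv2.minEnclosingCircle((r[:,:2]*1000).astype(np.float32)),r[:,:2].min(0),r[:,:2].max(0))
o=X[X[:,2]<.022];print('low',len(o),o[:,:2].min(0),o[:,:2].max(0))
g=[(312,300),(290,310),(335,310),(300,320),(325,320),(312,335),(312,400)]
for a,c in g:
    z=d[c,a];print((a,c),p[c,a],((np.array([(a-K[0,2])/K[0,0]*z,(c-K[1,2])/K[1,1]*z,z])-t)@R).round(4))
E
```

```text
3991 268 358 249 329
[0.0031 0.0105 0.0285 0.0296 0.0406]
2512
((488.1917419433594, -299.3186340332031), 19.647817611694336) [ 0.47816176 -0.31888712] [ 0.50779594 -0.27990394]
low 1085 [ 0.4656806  -0.32429334] [ 0.50784168 -0.28073143]
(312, 300) [13 14 12] [ 0.4968 -0.2982  0.0376]
(290, 310) [32 31 28] [ 0.4919 -0.2897  0.0381]
(335, 310) [22 22 19] [ 0.4929 -0.3079  0.0372]
(300, 320) [84 88 85] [ 0.4956 -0.294   0.0526]
(325, 320) [80 86 85] [ 0.4967 -0.3029  0.0533]
(312, 335) [44 41 37] [ 0.4969 -0.2982  0.0644]
(312, 400) [145 147 139] [ 4.172e-01 -3.048e-01 -2.000e-04]
```

The collar still stands at (0.488,-0.299), but the fingers closed into its bore. The fast close evidently passed the wall, so contact is soft. I'll back out upward and regrip with a gentle close from near contact.

>>> {"fn": "drive_tool", "kwargs": {"plan": [[[0, 0, -0.02, 0], [0, 0, -0.04, 0], [0, 0, -0.06, 0], [0, 0, -0.09, 0], [0, 0, -0.12, 0], [0, 0, -0.16, 0], [0, 0, -0.2, 0], [0, 0, -0.2, 0]]]}}

```text
time_s: 9.03
eef_pos: [0.4881, -0.3009, 0.0869]
eef_rot: [0.003, 0.999, 0.042, 0.003]
wrist_force: [0.7, -0.2, 0.7]
opening: 0.0
grasp_force: 0.0
```

>>> {"fn": "drive_tool", "kwargs": {"plan": [[[0, 0, 0, 0], [0, 0, 0, 0], [0, 0, 0, 0], [0, 0, 0, 0], [0, 0, 0, 0], [0, 0, 0, 0]]], "jaw": 0.35}}

```text
time_s: 9.53
eef_pos: [0.4855, -0.2987, 0.0814]
eef_rot: [-0.0, 0.999, 0.041, -0.0]
wrist_force: [-0.5, 0.0, 0.3]
opening: 0.651
grasp_force: 0.0
```

```bash
python3 - <<'E'
from h import *
from bench import ctrl
p,d,C=wrist(ctrl,"w6");K,R,t=C
cx,cy=proj(*C,[[.488,-.299,.03]])[0].astype(int);print(cx,cy)
v,u=np.mgrid[max(cy-50,0):cy+110,cx-70:cx+70];v=v.ravel();u=u.ravel();z=d[v,u];X=(np.c_[(u-K[0,2])/K[0,0]*z,(v-K[1,2])/K[1,1]*z,z]-t)@R
hsv=cv2.cvtColor(p,cv2.COLOR_RGB2HSV);b=cv2.inRange(hsv,(10,110,40),(28,255,255))[v,u]>0
br=X[b];print(np.percentile(br[:,2],[5,50,95]))
ring=br[(br[:,2]>.026)&(br[:,2]<.036)];c,r=cv2.minEnclosingCircle((ring[:,:2]*1000).astype(np.float32));c=np.array(c)/1000;print('ring',c,r,len(ring))
h=X[(X[:,2]>.012)&(X[:,2]<.026)];q=np.hypot(*(h[:,:2]-c).T);h=h[(q>.024)&(q<.05)];m=h[:,:2].mean(0);print(len(h),m,np.arctan2(*(c-m)[::-1]))
o=ctrl.get_obs();print(plan(o,(c[0],c[1],.004),.083),o["eef_pos"],o["opening"],o["wrist_force"])
E
```

```text
312 252
[0.00970978 0.02845842 0.02994572]
ring [ 0.48809744 -0.29931268] 19.857481002807617 2061
596 [ 0.44952483 -0.3023596 ] 0.07882808674743975
(array([0.0061, 0.0021, 0.1939]), np.float64(-5.871379688191884e-05), np.float64(0.08281554516705122)) [ 0.48564085 -0.29871513  0.08158026] 0.6487467749714685 [0.60927132 0.21457935 0.11962465]
```

>>> {"fn": "drive_tool", "kwargs": {"plan": [[[0.006, 0.002, 0.08, 0], [0.006, 0.002, 0.13, 0], [0.006, 0.002, 0.17, 0], [0.006, 0.002, 0.19, 0], [0.006, 0.002, 0.199, 0], [0.006, 0.002, 0.199, 0], [0.006, 0.002, 0.199, 0], [0.006, 0.002, 0.199, 0], [0.006, 0.002, 0.199, 0]]]}}

```text
time_s: 10.33
eef_pos: [0.4891, -0.3002, 0.0037]
eef_rot: [0.001, 0.999, 0.041, 0.001]
wrist_force: [0.3, 0.0, -0.4]
opening: 0.646
grasp_force: 0.0
```

>>> {"fn": "drive_tool", "kwargs": {"plan": [[[0, 0, 0, 0], [0, 0, 0, 0], [0, 0, 0, 0]]], "jaw": 0.5}}

```text
time_s: 10.58
eef_pos: [0.4885, -0.2997, 0.0029]
eef_rot: [0.0, 0.999, 0.041, 0.0]
wrist_force: [0.5, -0.2, 0.1]
opening: 0.501
grasp_force: 0.0
```

>>> {"fn": "drive_tool", "kwargs": {"plan": [[[0, 0, 0, 0], [0, 0, 0, 0], [0, 0, 0, 0]]], "jaw": 0.55}}

```text
time_s: 10.83
eef_pos: [0.4883, -0.2995, 0.0025]
eef_rot: [-0.0, 0.999, 0.041, -0.0]
wrist_force: [0.2, 0.1, 0.4]
opening: 0.452
grasp_force: 0.0
```

>>> {"fn": "drive_tool", "kwargs": {"plan": [[[0, 0, 0, 0], [0, 0, 0, 0], [0, 0, 0, 0]]], "jaw": 0.6}}

```text
time_s: 11.08
eef_pos: [0.4883, -0.2995, 0.0025]
eef_rot: [-0.0, 0.999, 0.041, -0.0]
wrist_force: [0.7, 0.0, -0.5]
opening: 0.398
grasp_force: 0.0
```

>>> {"fn": "drive_tool", "kwargs": {"plan": [[[0, 0, 0, 0], [0, 0, 0, 0], [0, 0, 0, 0]]], "jaw": 0.64}}

```text
time_s: 11.33
eef_pos: [0.4883, -0.2995, 0.0025]
eef_rot: [-0.0, 0.999, 0.041, -0.0]
wrist_force: [0.1, -0.2, 0.3]
opening: 0.36
grasp_force: 0.0
```

>>> {"fn": "drive_tool", "kwargs": {"plan": [[[0, 0, 0, 0], [0, 0, 0, 0], [0, 0, 0, 0]]], "jaw": 0.68}}

```text
time_s: 11.58
eef_pos: [0.4883, -0.2995, 0.0025]
eef_rot: [0.0, 0.999, 0.041, 0.0]
wrist_force: [0.5, -0.3, 0.1]
opening: 0.319
grasp_force: 0.0
```

```bash
python3 - <<'E'
from h import *
from bench import ctrl
p,d,C=wrist(ctrl,"w7")
s,_=ctrl.camera("scene")
im=np.zeros((480,800,3),np.uint8);im[:,:400]=cv2.resize(p[160:480,180:447,::-1],(400,480));im[:400,400:]=cv2.resize(s[260:360,100:200,::-1],(400,400),interpolation=cv2.INTER_CUBIC)
cv2.imwrite("pics/c7.png",im)
E
```

```text
(no output)
```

View pics/c7.png

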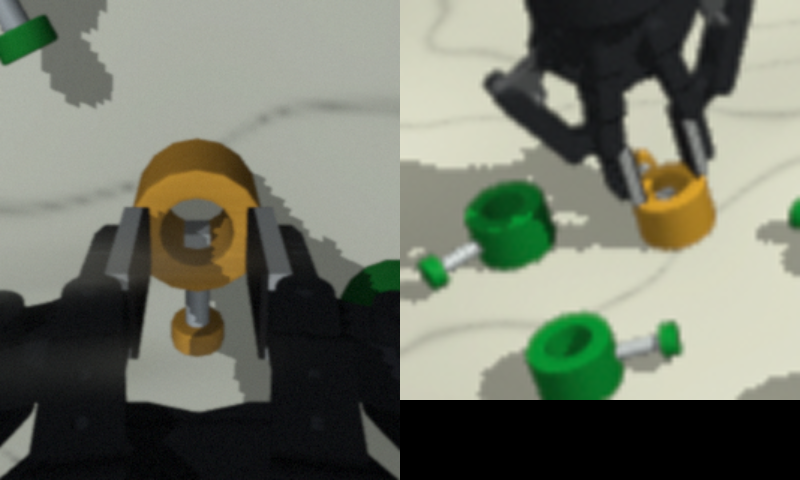

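The pads are drawn over the collar's rim and no force shows, so the real fingertips seem to end about 30 mm behind the nominal TCP. I'll measure the tips and palm in the tool frame from wrist depth.

```bash
python3 - <<'E'
from h import *
from bench import ctrl
T=ctrl.camera_info("wrist")["T_tool_cam"]
for n in("w1","w3","w5","w7"):
    p,d,C=load(n);K=C[0]
    v,u=np.mgrid[0:480,0:640];z=d;X=np.stack([(u-K[0,2])/K[0,0]*z,(v-K[1,2])/K[1,1]*z,z],-1)@T[:3,:3].T+T[:3,3]
    ok=(d>0)&(X[...,2]<.05)&(abs(X[...,0])<.013)&(abs(X[...,1])<.045)
    if n in("w5","w7"): ok&=cv2.cvtColor(p,cv2.COLOR_RGB2HSV)[...,1]<70
    P=X[ok];print(n,len(P),'tool z max pct',np.percentile(P[:,2],[50,90,97,99.5]).round(4) if len(P) else 0)
p,d,C=load("w5");K=C[0]
for n in("w5","w7"):
    p,d,C=load(n)
    for vv in list(range(280,312,4))+list(range(320,480,20)):
        r=[]
        for uu in (300,312,325):
            z=d[vv,uu];r.append((T[:3,:3]@[(uu-K[0,2])/K[0,0]*z,(vv-K[1,2])/K[1,1]*z,z]+T[:3,3])*1000)
        print(n,vv,[tuple(x.round().astype(int).tolist()) for x in r])
E
```

```text
w1 18920 tool z max pct [-0.0847 -0.0502 -0.0399 -0.0342]
w3 18909 tool z max pct [-0.0847 -0.0501 -0.0398 -0.0342]
w5 30296 tool z max pct [-0.0853  0.0028  0.0035  0.0041]
w7 26402 tool z max pct [-0.0823  0.0033  0.004   0.0045]
w5 280 [(16, -5, -28), (16, 0, -27), (16, 6, -27)]
w5 284 [(14, -5, -28), (14, 0, -27), (14, 6, -26)]
w5 288 [(12, -5, -26), (-1, 0, 4), (12, 6, -26)]
w5 292 [(-3, -6, 3), (-2, 0, 1), (-3, 7, 3)]
w5 296 [(-5, -6, 3), (-5, 0, 2), (-5, 7, 3)]
w5 300 [(10, -5, -33), (11, 0, -36), (11, 5, -35)]
w5 304 [(11, -4, -39), (10, 0, -38), (11, 5, -38)]
w5 308 [(10, -4, -41), (10, 0, -41), (11, 5, -42)]
w5 320 [(10, -4, -51), (11, 0, -51), (11, 5, -51)]
w5 340 [(10, -4, -64), (10, 0, -64), (10, 5, -64)]
w5 360 [(12, -3, -77), (4, 0, -66), (11, 4, -77)]
w5 380 [(11, -3, -85), (-3, 0, -66), (12, 4, -87)]
w5 400 [(-3, -3, -77), (-69, 0, 2), (8, 4, -90)]
w5 420 [(-7, -3, -80), (-83, 0, 2), (-8, 4, -80)]
w5 440 [(9, -2, -104), (11, 0, -106), (10, 3, -105)]
w5 460 [(10, -2, -111), (11, 0, -112), (10, 3, -110)]
w7 280 [(16, -5, -27), (16, 0, -28), (16, 6, -26)]
w7 284 [(14, -5, -25), (15, 0, -28), (14, 6, -27)]
w7 288 [(12, -5, -26), (12, 0, -26), (13, 6, -28)]
w7 292 [(10, -5, -26), (10, 0, -26), (11, 6, -27)]
w7 296 [(-6, -6, 4), (-5, 0, 2), (8, 6, -26)]
w7 300 [(-8, -6, 3), (-7, 0, 3), (-8, 7, 4)]
w7 304 [(-10, -6, 3), (-10, 0, 4), (-8, 7, 0)]
w7 308 [(-10, -6, -2), (-7, 0, -8), (-8, 7, -5)]
w7 320 [(-10, -5, -13), (-8, 0, -17), (-9, 6, -16)]
w7 340 [(-13, -5, -27), (-12, 0, -27), (-13, 6, -27)]
w7 360 [(-43, -6, 3), (-30, 0, -16), (-44, 7, 4)]
w7 380 [(-41, -6, -17), (-40, 0, -18), (-41, 7, -17)]
w7 400 [(-70, -7, 4), (-70, 0, 4), (-70, 8, 4)]
w7 420 [(-83, -7, 3), (-84, 0, 4), (-84, 8, 4)]
w7 440 [(10, -2, -105), (10, 0, -105), (11, 3, -106)]
w7 460 [(10, -2, -110), (11, 0, -111), (11, 3, -111)]
```

The tips end 33 mm behind the reported TCP, and the palm is shifted by the same amount. So every height needs 33 mm more descent. I'll open and lower.

>>> {"fn": "drive_tool", "kwargs": {"plan": [[[0, 0, -0.02, 0], [0, 0, -0.02, 0], [0, 0, -0.02, 0], [0, 0, -0.02, 0], [0, 0, -0.02, 0]]], "jaw": 0.3}}

```text
time_s: 12.1
eef_pos: [0.4883, -0.2995, 0.0105]
eef_rot: [0.0, 0.999, 0.041, 0.0]
wrist_force: [0.6, -0.3, 0.2]
opening: 0.696
grasp_force: 0.0
```

>>> {"fn": "drive_tool", "kwargs": {"plan": [[[0, 0, 0.03, 0], [0, 0, 0.05, 0], [0, 0, 0.065, 0], [0, 0, 0.075, 0], [0, 0, 0.085, 0], [0, 0, 0.092, 0], [0, 0, 0.1, 0], [0, 0, 0.1, 0], [0, 0, 0.1, 0]]]}}

```text
time_s: 12.85
eef_pos: [0.4884, -0.2995, -0.0296]
eef_rot: [-0.0, 0.999, 0.041, -0.0]
wrist_force: [0.3, 0.7, 1.0]
opening: 0.7
grasp_force: 0.0
```

Reported TCP z is -0.030 and the arm is free of contact. Closing.

>>> {"fn": "drive_tool", "kwargs": {"plan": [[[0, 0, 0, 0], [0, 0, 0, 0], [0, 0, 0, 0]]], "jaw": 0.5}}

```text
time_s: 13.1
eef_pos: [0.4885, -0.2997, -0.0292]
eef_rot: [0.0, 0.999, 0.041, 0.0]
wrist_force: [-0.7, -0.6, -0.6]
opening: 0.502
grasp_force: 0.0
```

>>> {"fn": "drive_tool", "kwargs": {"plan": [[[0, 0, 0, 0], [0, 0, 0, 0], [0, 0, 0, 0], [0, 0, 0, 0], [0, 0, 0, 0]]], "jaw": 1.0}}

```text
time_s: 13.52
eef_pos: [0.4886, -0.2997, -0.0288]
eef_rot: [0.0, 0.999, 0.041, 0.0]
wrist_force: [-0.5, 0.9, 6.2]
opening: 0.45
grasp_force: 60.1
```

>>> {"fn": "drive_tool", "kwargs": {"plan": [[[0, 0, -0.03, 0], [0, 0, -0.08, 0], [0, 0, -0.15, 0], [0, 0, -0.23, 0], [0, 0, -0.31, 0], [0, 0, -0.38, 0], [0, 0, -0.46, 0], [0, 0, -0.46, 0], [0, 0, -0.46, 0], [0, 0, -0.46, 0]]]}}

```text
time_s: 14.35
eef_pos: [0.4877, -0.2989, 0.1538]
eef_rot: [-0.0, 0.999, 0.041, -0.0]
wrist_force: [0.5, 1.2, -3.6]
opening: 0.456
grasp_force: 60.6
```

```bash
cat > ring.py <<'E'
from h import *
from bench import ctrl
def ringtool(n):
    p,d,C=wrist(ctrl,n);K=C[0];T=ctrl.camera_info("wrist")["T_tool_cam"]
    b=cv2.inRange(cv2.cvtColor(p,cv2.COLOR_RGB2HSV),(10,110,40),(28,255,255))
    v,u=np.nonzero(b);z=d[v,u];X=np.c_[(u-K[0,2])/K[0,0]*z,(v-K[1,2])/K[1,1]*z,z]@T[:3,:3].T+T[:3,3]
    X=X[(abs(X[:,:2])<.06).all(1)&(X[:,2]<.0)]
    zt=np.percentile(X[:,2],10);r=X[abs(X[:,2]-zt)<.003]
    c,R=cv2.minEnclosingCircle((r[:,:2]*1e3).astype(np.float32));print('ring in tool mm',c,R,len(r),zt)
    h=X[(X[:,0]<-.036)];print('head',len(h),h.mean(0) if len(h) else 0)
E
python3 - <<'E'
from ring import *
ringtool("w8")
o=ctrl.get_obs();print(plan(o,(.577,.1445,.155),-.345),o["eef_pos"],o["grasp_force"],o["opening"],o["wrist_force"])
E
```

```text
ring in tool mm (-0.637775182723999, 0.1585543304681778) 20.169897079467773 6223 -0.058228209221791005
head 519 [-0.04101324  0.00041233 -0.04536042]
(array([ 0.3152, -1.0853, -0.0035]), np.float64(0.1361896532046897), np.float64(0.08285241400279489)) [ 0.48729351 -0.29857381  0.15291126] 60.64341366291046 0.4539358887672112 [ 0.25061043  0.45128536 -2.84265995]
```

>>> {"fn": "drive_tool", "kwargs": {"plan": [[[0.16, -0.54, -0.003, 0.07], [0.16, -0.54, -0.003, 0.07], [0.16, -0.54, -0.003, 0.07], [0.16, -0.54, -0.003, 0.07], [0.16, -0.54, -0.003, 0.07], [0.16, -0.54, -0.003, 0.07], [0.16, -0.54, -0.003, 0.07], [0.16, -0.54, -0.003, 0.07]]]}}

```text
time_s: 15.07
eef_pos: [0.5331, -0.0775, 0.1538]
eef_rot: [-0.0, 0.998, -0.067, -0.002]
wrist_force: [0.4, 0.1, -3.0]
opening: 0.454
grasp_force: 61.0
```

>>> {"fn": "drive_tool", "kwargs": {"plan": [[[0.156, -0.545, 0, 0.066], [0.156, -0.545, 0, 0.066], [0.156, -0.545, 0, 0.066], [0.156, -0.545, 0, 0.066], [0.156, -0.545, 0, 0.066], [0.156, -0.545, 0, 0.066], [0.156, -0.545, 0, 0.066], [0.156, -0.545, 0, 0.066], [0.156, -0.545, 0, 0.066], [0.156, -0.545, 0, 0.066]]]}}

```text
time_s: 15.9
eef_pos: [0.6254, 0.1264, 0.1549]
eef_rot: [0.0, 0.985, -0.172, -0.001]
wrist_force: [0.7, -0.2, -1.9]
opening: 0.453
grasp_force: 61.3
```

```bash
python3 - <<'E'
from ring import *
ringtool("w9")
o=ctrl.get_obs();print(plan(o,(.5776,.1443,.12),-.345),o["eef_pos"],o["grasp_force"],o["wrist_force"],o["dq"].round(3))
E
```

```text
ring in tool mm (-0.3570060729980469, 0.23796309530735016) 20.185577392578125 6242 -0.058214620875119895
head 538 [-0.04086174  0.00035585 -0.04533123]
(array([-0.1276, -0.0011,  0.0882]), np.float64(-0.0005472755813037078), np.float64(-0.3467193169457128)) [0.625495   0.12653874 0.1552329 ] 61.27508461475372 [ 0.43635645 -0.38633075 -1.44689355] [ 0.002 -0.01  -0.004  0.003  0.001  0.002]
```

>>> {"fn": "drive_tool", "kwargs": {"plan": [[[-0.07, -0.001, 0, 0], [-0.12, -0.001, 0, 0], [-0.1276, -0.001, 0, 0], [-0.1276, -0.001, 0, 0], [-0.1276, -0.001, 0, 0], [-0.1276, -0.001, 0, 0]]]}}

```text
time_s: 16.45
eef_pos: [0.579, 0.1452, 0.1562]
eef_rot: [-0.0, 0.985, -0.172, 0.001]
wrist_force: [0.3, 0.2, -1.9]
opening: 0.456
grasp_force: 61.3
```

```bash
python3 - <<'E'
from ring import *
o=ctrl.get_obs();print(plan(o,(.5774,.1443,.12),-.345),o["eef_pos"])
p,d,C=wrist(ctrl,"w10");print(proj(*C,[[.577,.1445,.135]]))
E
```

```text
(array([-0.0031,  0.0034,  0.0904]), np.float64(-0.00018567901306050413), np.float64(-0.3455833278233568)) [0.57897262 0.14516624 0.15615754]
[[313.65820893 276.58243733]]
```

>>> {"fn": "drive_tool", "kwargs": {"plan": [[[-0.003, 0.003, 0.05, 0], [-0.003, 0.003, 0.09, 0], [-0.003, 0.003, 0.105, 0], [-0.003, 0.003, 0.105, 0], [-0.003, 0.003, 0.105, 0], [-0.003, 0.003, 0.105, 0], [-0.003, 0.003, 0.105, 0], [-0.003, 0.003, 0.105, 0]]]}}

```text
time_s: 17.17
eef_pos: [0.5772, 0.1454, 0.1148]
eef_rot: [-0.0, 0.985, -0.171, 0.001]
wrist_force: [-0.2, -0.5, -1.8]
opening: 0.453
grasp_force: 61.3
```

```bash
python3 - <<'E'
from ring import *
ringtool("w11")
o=ctrl.get_obs();print(plan(o,(.5774,.1443,.0415),-.345),o["eef_pos"])
p,d,C=load("w11")
# shaft tip seen through bore?
q=proj(*C,[[.577,.1445,.135]])[0];print(q)
u,v=q.astype(int);cv2.imwrite("pics/w11c.png",cv2.resize(p[v-80:v+80,u-80:u+80,::-1],(600,600),interpolation=cv2.INTER_CUBIC))
E
```

```text
ring in tool mm (-0.4305095970630646, 0.6706321835517883) 20.227243423461914 6234 -0.05825797561409418
head 538 [-0.04090839  0.00033533 -0.04527742]
(array([0.0016, 0.0023, 0.1827]), np.float64(0.00021149380522728368), np.float64(-0.3443355726152182)) [0.57698923 0.14539836 0.11456049]
[313.14342079 307.34432411]
```

View pics/w11c.png

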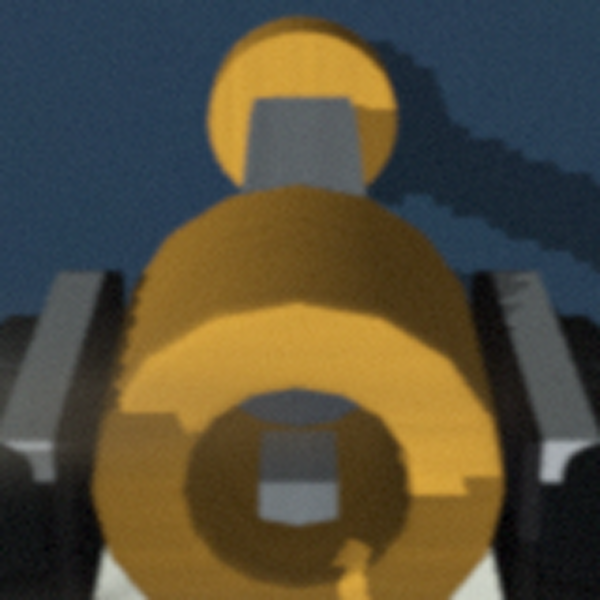

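The crop shows the shaft's flat square to the screw line and the collar directly above the shaft. I'll descend in steps and watch the force.

>>> {"fn": "drive_tool", "kwargs": {"plan": [[[0.0015, 0.002, 0, 0], [0.0015, 0.002, 0.01, 0], [0.0015, 0.002, 0.02, 0], [0.0015, 0.002, 0.03, 0], [0.0015, 0.002, 0.04, 0], [0.0015, 0.002, 0.05, 0], [0.0015, 0.002, 0.05, 0], [0.0015, 0.002, 0.05, 0]]]}}

```text
time_s: 17.88
eef_pos: [0.5763, 0.1444, 0.0931]
eef_rot: [0.0, 0.985, -0.171, -0.0]
wrist_force: [-0.1, 0.0, -2.8]
opening: 0.458
grasp_force: 61.3
```

```bash
python3 - <<'E'
from h import *
from bench import ctrl
o=ctrl.get_obs();R=Rt(o);print(plan(o,(.5774,.1443,.0415),-.345),o["eef_pos"],R.T@o["wrist_force"],R.T@o["torque"])
E
```

```text
(array([ 0.0027, -0.0008,  0.1291]), np.float64(0.00017790766274191518), np.float64(-0.3444410865937125)) [0.5763334  0.14437268 0.0931335 ] [-0.1424904   0.03693267  2.7517514 ] [0.02306106 0.01050857 0.00556816]
```

Underside is about 0.122: already over the tip with no contact. Continuing.

>>> {"fn": "drive_tool", "kwargs": {"plan": [[[0.002, 0, 0.01, 0], [0.002, 0, 0.02, 0], [0.002, 0, 0.03, 0], [0.002, 0, 0.04, 0], [0.002, 0, 0.05, 0], [0.002, 0, 0.06, 0], [0.002, 0, 0.07, 0], [0.002, 0, 0.08, 0], [0.002, 0, 0.09, 0], [0.002, 0, 0.1, 0], [0.002, 0, 0.1, 0], [0.002, 0, 0.1, 0]]]}}

```text
time_s: 18.88
eef_pos: [0.5772, 0.1441, 0.0533]
eef_rot: [0.0, 0.985, -0.171, -0.0]
wrist_force: [0.6, -0.4, -2.3]
opening: 0.453
grasp_force: 61.3
```

```bash
python3 - <<'E'
from h import *
from bench import ctrl
o=ctrl.get_obs();R=Rt(o);print(plan(o,(.5774,.1443,.0415),-.345),o["eef_pos"],R.T@o["wrist_force"],R.T@o["torque"])
E
```

```text
(array([ 0.0004, -0.0006,  0.0296]), np.float64(0.00017134367015010765), np.float64(-0.34446170798461745)) [0.57718268 0.14412169 0.05333005] [0.70981197 0.19981361 2.28078956] [0.0173357  0.00876155 0.01259042]
```

>>> {"fn": "drive_tool", "kwargs": {"plan": [[[0, 0, 0.01, 0], [0, 0, 0.018, 0], [0, 0, 0.024, 0], [0, 0, 0.028, 0], [0, 0, 0.03, 0], [0, 0, 0.031, 0], [0, 0, 0.031, 0], [0, 0, 0.031, 0], [0, 0, 0.031, 0]]]}}

```text
time_s: 19.63
eef_pos: [0.5776, 0.1441, 0.0414]
eef_rot: [-0.0, 0.985, -0.171, 0.0]
wrist_force: [0.5, -0.1, -2.2]
opening: 0.454
grasp_force: 61.4
```

```bash
python3 - <<'E'
from ring import *
ringtool("w12");o=ctrl.get_obs();R=Rt(o);print(o["eef_pos"],R.T@o["wrist_force"],R.T@o["torque"],o["grasp_force"])
p,d,C=load("w12");K,Rc,t=C
b=cv2.inRange(cv2.cvtColor(p,cv2.COLOR_RGB2HSV),(10,110,40),(28,255,255))
v,u=np.nonzero(b);z=d[v,u];X=(np.c_[(u-K[0,2])/K[0,0]*z,(v-K[1,2])/K[1,1]*z,z]-t)@Rc
k=np.hypot(X[:,0]-.577,X[:,1]-.1445)<.019;print('top z',np.percentile(X[k,2],[10,50,90]).round(4))
E
```

```text
ring in tool mm (-0.43256738781929016, 0.3977927565574646) 20.105581283569336 4862 -0.05824582077516954
head 24 [-0.04625213  0.01795402 -0.02195684]
[0.57756542 0.1441538  0.04139848] [-0.11270006 -0.04513239  2.76382722] [-0.00693199  0.04493992 -0.03439489] 61.36726677417755
top z [0.0981 0.0991 0.0998]
```

>>> {"fn": "drive_tool", "kwargs": {"plan": [[[0, 0, 0.002, 0], [0, 0, 0.003, 0], [0, 0, 0.004, 0], [0, 0, 0.004, 0], [0, 0, 0.004, 0], [0, 0, 0.004, 0]]]}}

```text
time_s: 20.18
eef_pos: [0.5777, 0.1441, 0.0412]
eef_rot: [0.0, 0.985, -0.171, 0.0]
wrist_force: [-4.0, -0.6, 8.5]
opening: 0.453
grasp_force: 62.4
```

The collar is seated: the descent stopped at the expected height with about 10 N of contact force, and the tool yaw matches the mixer. Handing in.

```bash
python3 -c "
from bench import ctrl
print(ctrl.hand_in())"
```

```text
the job is handed in; nothing more can be done
None
```

I turned the shaft so a flat faces the fork, lowered the collar onto the shoulder with its screw lined up between the prongs, and handed the job in with the gripper still holding it at about 60 N; no verdict came back, and I checked the final fit by height, force and yaw, not by a picture.

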